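# Try, free and hold open the cover of a dosing unit

### The job

A colleague has to get at the pumps of the detergent dosing unit, so keep its cover open: take the round knob on the cover and first try the cover with a light pull, before turning the knob. If the cam latch has it caught, do not yank it: turn the knob about a quarter turn to free it. Then swing the cover up to about 60 degrees or more and finish while still holding it there, without shifting the things round the unit.

Things in the scene. Friction and masses are not known exactly. Their poses are not given: they have to be found in the camera images.
- unit: white detergent dosing unit, fast on the worktop: 190 mm deep (x), 240 wide (y), 101 high with its cover shut. Origin: centre of the underside; x points from its front (small keypad, latch) to its back (hinge), z up. On the -y side hose tails and a cable gland stick out 26 mm, 30 mm above the worktop. The white cover is its whole top, hinged along the back edge.
- cover (a joint): angle of the cover: 0 shut, grows as the front edge is lifted, stop at 1.5 rad. The cover weighs about 0.4 kg and falls shut when let go. Caught by its latch, it has about 0.02 rad of play: it rattles up some 3 mm at the knob and then stops firmly. Free, it comes up with 3 to 7 N at the knob.
- cover_hinge (a point): middle of the hinge line, which runs along the unit's y axis: 98.5 mm behind and 81 mm above the unit's origin; it does not move.
- cover_lip (a point): middle of the upper front edge of the cover, 196.5 mm in front of the hinge line and 18.5 mm above it when shut. The cover is a shallow cap with a 5 mm top and a 16 mm skirt.
- knob_grip (a point): grip point on the axis of the round black knob on the cover: 148.5 mm in front of the hinge line and 44.5 mm above it (125.5 mm above the worktop) when shut. The knob is a fluted cylinder 36 mm across on a thinner stem; its grip runs from 14 mm below to 12 mm above this point; the cover's top lies 26 mm below it.
- knob_rim (a point): point on the knob's edge, 18 mm off its axis; turns with the knob. The knob turns about the axis square to the cover, easily (0.04 N m), both ways, with no stop and no mark. A hidden cam on its shaft hooks under a strike within about 0.5 rad of one direction: a quarter turn either way frees a caught cover but may catch a free one. Caught or free at the start is not known.
- scoop: blue plastic dosing scoop, 54 x 96 x 38 mm, loose, beside the unit; leave it where it is. Origin: centre of its underside.
- timer: round kitchen timer with a red dial, 66 mm across, 48 mm high, loose, beside the unit; leave it where it is. Origin: centre of its underside.
- stain_tube: white squeeze tube lying flat, 63 x 189 x 42 mm, loose, beside the unit; leave it where it is. Origin: centre of its underside.
- brush: wooden scrubbing brush lying on its bristles, 61 x 154 x 46 mm, loose, behind the unit; leave it where it is. Origin: centre of its underside.

How it is judged (in metres and radians):
On the way:
1. the cover is tried with a pull before the knob has been turned: it lifts until the latch stops it, or comes free (value of joint cover above 0.012 rad and distance of knob_rim from where it was at the start of the episode below 0.012 m).
At the end, for the whole second after the job is handed in: the cover stands open by more than 0.9 rad (52 degrees), at rest, with the robot's fingers still on it or its knob (over 0.5 N of contact) (value of joint cover above 0.9 rad and velocity of joint cover between -0.1 and 0.1 rad/s and contact force between the fingers and cover above 0.5 N); the arm keeps its last pose, push and grip.
It fails at once if the caught cover is yanked: more than 35 N between cam and strike (contact force between cover and unit above 35 N).
It fails at once if a thing round the unit is shifted by more than 30 mm (distance of any of scoop, brush, timer, stain_tube from where it was at the start of the episode above 0.03 m).
It also fails if it takes over 45 s, if anything falls off the work surface, if the arm or the gripper's body presses on something with over 40 N, if the wrist force passes 120 N, or if a joint passes its speed limit or range.

### The arm

A 6-joint arm with a two-finger parallel gripper is mounted at the origin on a cart in front of the work surface, level with it; the furniture and walls round the work are solid. World frame = base frame: x ahead of the robot, y to its left, z up, the work surface at z = 0. Lengths are in mm, angles in rad, forces in N, time in s.
With the tool pointing down it reaches from about 400 to 925 mm from the base axis. Payload 12.5 kg.
Tool frame: the origin (TCP) lies at the very end of the fingers, on their centre line; the grasp point (between the pads) lies 19 mm behind it; z points along the fingers, y is the line along which they close (so a half turn about z gives the same grasp; the last joint's range is limited). The gripper opens to 95 mm and grips with 3 to 60 N. Pads are 20 mm wide; open, the fingers measure 119 mm over their backs; the gripper's body (75 mm by 180 mm) begins 59 mm behind the grasp point.
Start: joints at [-1.382, 0.491, 1.559, -0, 1.092, -0.106], TCP at [181.616, -598.049, 214.661] pointing down, gripper open.
Joint ranges: [-3.1, 3.1], [-0.84, 2.19], [0.05, 2.79], [-1.13, 4.28], [0.06, 2.93], [-2.69, 2.69]. Speed limits (rad/s): [2.22, 2.22, 2.79, 3.14, 3.14, 3.14].

### API

Orientations are given as [roll, pitch, yaw] about the fixed x, y, z axes, in that order (R = Rz(yaw) Ry(pitch) Rx(roll)).
In Python, from cell import env gives the robot as it stands.
- The arm moves only by the tool advance, called after "Request:" as name([rows], argument=value, ...), one row to a line, values as JSON. Schema: {"type":"object","properties":{"plan":{"type":"array","items":{"type":"object","properties":{"sx":{"type":"number"},"sy":{"type":"number"},"sz":{"type":"number"},"rz":{"type":"number"},"jaw":{"type":"number"}},"additionalProperties":false,"required":["jaw"]},"minItems":1,"maxItems":5},"only":{"type":"string"},"quiet":{"type":"boolean"},"lines":{"type":"string"}},"required":["plan"],"additionalProperties":false}. plan is a list of rows, 1 to 5 of them, each an object with the fields sx, sy, sz (the shift in mm), rz (a turn about the tool's z in rad), jaw (the opening from 0.0 (shut) to 1.0 (fully open)); a field left out counts as zero (the opening has to be given); each row is the pose to reach, as a shift and turn from the pose commanded when the call began, along the tool's axes at that moment; what a row does not reach only later rows make up. A row lasts 1/12 s, in which the tool goes at most 41.7 mm and 0.125 rad, less where a joint would pass 70% of its speed; a pose out of reach is approached as far as the arm can. The fingers move at their own pace and stop on an object; the grip force is fixed at half the most. Time passes only in rows, so rows that do not move let the fingers close. The tool returns the time, the measured TCP pose, the force, the opening and the grip force at its end. only (a regular expression) keeps the lines of the reply that match it, lines (a string "A,B") keeps lines A to B, and quiet returns only ok. Input that does not fit is refused with a message, and nothing moves.
- env.state(): the state, without advancing time (a new reading comes with each control period).
- env.read_camera(name): name is "scene" or "top" or "wrist"; returns (picture, depth): 480x640x3 uint8, red, green, blue; 480x640 float32, mm along the optical axis (not along the pixel's ray), 0 where there is no reading.
- env.camera_info(name): a dict with "vertical_fov" (degrees; the focal length in pixels is half the picture's height over the tangent of half this angle, whatever the lens; pixels are square), "cx", "cy" (the principal point, pixels), "origin" and "attitude" of the camera in the world. Camera axes: x right, y down, z forward; pixel columns grow to the right and rows downward; lengths in mm; the calibration is good to about 2 mm. A picture is of the moment at which its call begins: read the wrist's pose just before it. camera_info takes no time and is no camera call; for the wrist camera it gives the pose at the moment of the call.
- env.job_done(): hands the job in; it is judged then, once.
The state is a dict: "t": time; "joints": joint angles; "qvel": joint speeds; "tau": joint torques, N m; "eef_pos": TCP position; "tcp_rot": TCP orientation; "ft_force": force on the tool from outside, world axes, zero at the start; "moment": the same for the moment, N m; "opening": opening from 0.0 (shut) to 1.0 (fully open); "grip_force": force on a finger pad.
Only numpy, scipy, OpenCV 4.12 (cv2) and the standard library are available. Lean on these libraries where they do the work, as an engineer would, in place of code of your own. Each camera call takes 0.05 s, during which the arm holds its last target. There are 200 camera calls.

## Working session

There is one attempt and no reset: what is moved stays moved. The work goes in short steps, Python scripts to look and compute and a tool call to move; the robot and the scene stay as the last step left them, time stands still between calls to the robot, and variables do not carry over. Pictures are saved under pics/ and viewed, at most 10 in all, crops included, and the job is handed in when it is done.

```bash
ls; mkdir -p pics
```

Run:
```python
from cell import env
import cv2, numpy as np
for n in ("scene","top"):
    i=env.camera_info(n); print(n,i)
    p,d=env.read_camera(n); cv2.imwrite(f"pics/{n}0.png",p[:,:,::-1]); np.save(f"pics/{n}0.npy",d)
print(env.state())
```

```text
cell.py
pics
scene {'vertical_fov': 42.44120646625727, 'cx': 316.7959747875049, 'cy': 236.559378045852, 'origin': array([ 152.16845591, 1087.94810193, 1068.11517391]), 'attitude': array([-2.33743104,  0.00450698, -2.69006388])}
top {'vertical_fov': 55.43924198374933, 'cx': 321.5517200856588, 'cy': 234.8607997011816, 'origin': array([ 495.68517946,  194.13364705, 1085.42477046]), 'attitude': array([-3.02780054, -0.029085  , -1.5538673 ])}
{'t': 0.1, 'joints': array([-1.38160482e+00,  4.91517508e-01,  1.55937798e+00,  2.54806338e-06,
        1.09169073e+00, -1.05619497e-01]), 'qvel': array([-0.00032989, -0.00281162, -0.00120212, -0.00129399, -0.00111922,
       -0.00015166]), 'tau': array([ 2.09093691e-03, -6.13625765e+01, -2.58605200e+01,  6.93786121e-02,
        4.70395829e-02, -5.72679551e-05]), 'eef_pos': array([ 181.57097366, -597.82830749,  214.11248159]), 'tcp_rot': array([-3.14060486e+00, -1.06992931e-04,  2.94809778e-01]), 'ft_force': array([ 0.25802388, -0.11891588,  0.66885627]), 'moment': array([-0.04260592, -0.04921991,  0.02052439]), 'grip_force': 0.0, 'opening': 1.0002260753359697}
```
View pics/scene0.png

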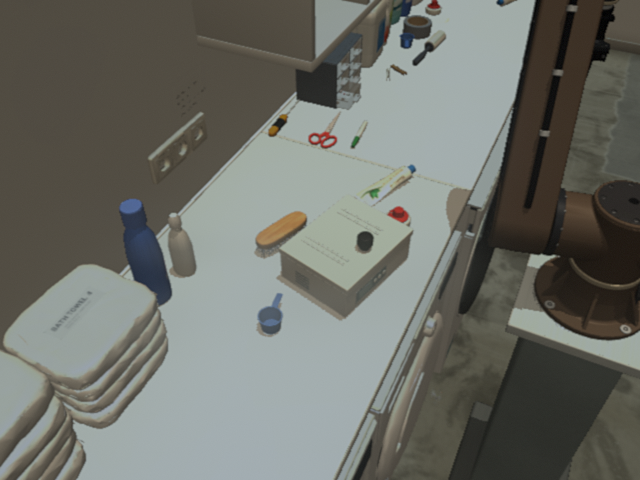

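View pics/top0.png

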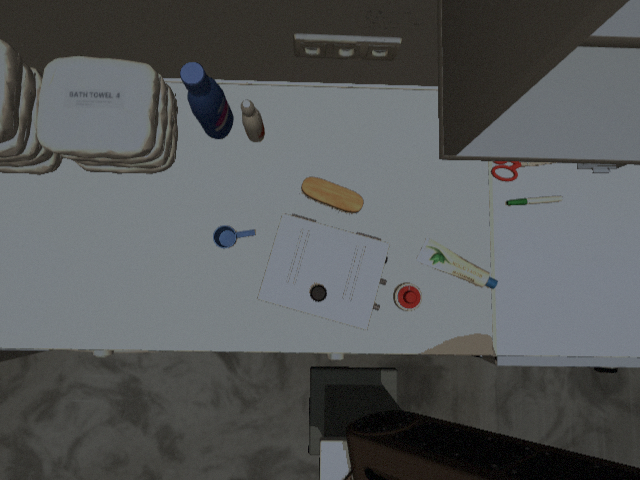

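The scene view shows the unit's knob at about (366,240). In the top view the knob is at (318,293) and the cover corners are at (287,213), (388,240), (367,329) and (259,298). I'll enlarge both views next.

Create h.py:
```python
import numpy as np
from cell import env
from scipy.spatial.transform import Rotation as R
def ray(n,u,v,i=None):
    i=i or env.camera_info(n); f=240/np.tan(np.radians(i["vertical_fov"]/2))
    A=R.from_euler('xyz',i["attitude"]).as_matrix()
    return np.array(i["origin"]),A@np.array([(u-i["cx"])/f,(v-i["cy"])/f,1])
def atz(n,u,v,z):
    o,r=ray(n,u,v); return o+r*(z-o[2])/r[2]
def dep(n,u,v,d):
    o,r=ray(n,u,v); return o+r*d[int(round(v)),int(round(u))]
def tri(a,b):
    (o1,r1),(o2,r2)=a,b
    s=np.linalg.lstsq(np.c_[r1,-r2],o2-o1,rcond=None)[0]
    p,q=o1+r1*s[0],o2+r2*s[1]; return (p+q)/2,np.linalg.norm(p-q)
```

Run:
```python
import cv2,numpy as np
from h import *
t=cv2.imread("pics/top0.png");s=cv2.imread("pics/scene0.png")
a=cv2.resize(t[200:350,240:430],None,fx=4,fy=4,interpolation=2)[:600,:]
cv2.imwrite("pics/c1.png",cv2.convertScaleAbs(a,alpha=1.3))
b=cv2.resize(s[180:325,250:430],None,fx=4,fy=4,interpolation=2)
cv2.imwrite("pics/c2.png",cv2.convertScaleAbs(b,alpha=1.3))
# dark blob of knob
for n,im,(u0,u1,v0,v1) in(("top",t,(300,338,275,312)),("scene",s,(350,382,225,255))):
    g=cv2.cvtColor(im,6)[v0:v1,u0:u1]; m=g<60; y,x=np.nonzero(m); print(n,m.sum(),x.mean()+u0,y.mean()+v0,x.min()+u0,x.max()+u0,y.min()+v0,y.max()+v0)
d=np.load("pics/top0.npy");e=np.load("pics/scene0.npy")
print(dep("top",318,292,d),dep("scene",366,236,e))
for c in((287,213),(388,240),(367,329),(259,298)): print(c,atz("top",*c,101))
```

```text
top 220 317.9 292.6227272727273 310 326 285 301
scene 210 364.6666666666667 240.39523809523808 358 372 232 249
[485.90907535 173.67897713 136.2310652 ] [480.75963217 175.97896144 140.88635824]
(287, 213) [655.08370069 243.46038925 101.        ]
(388, 240) [600.37995255  22.54273193 101.        ]
(367, 329) [409.22029712  67.33291724 101.        ]
(259, 298) [470.79094285 298.25741406 101.        ]
```

View pics/c1.png

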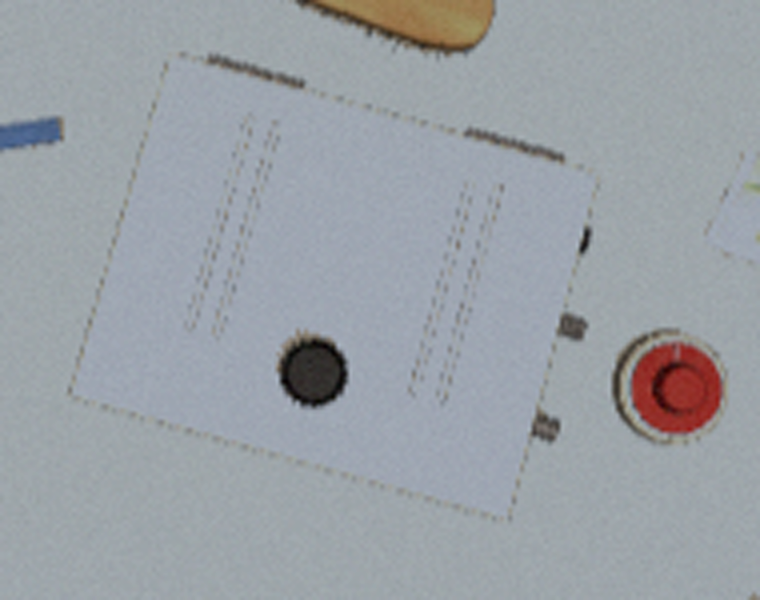

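View pics/c2.png

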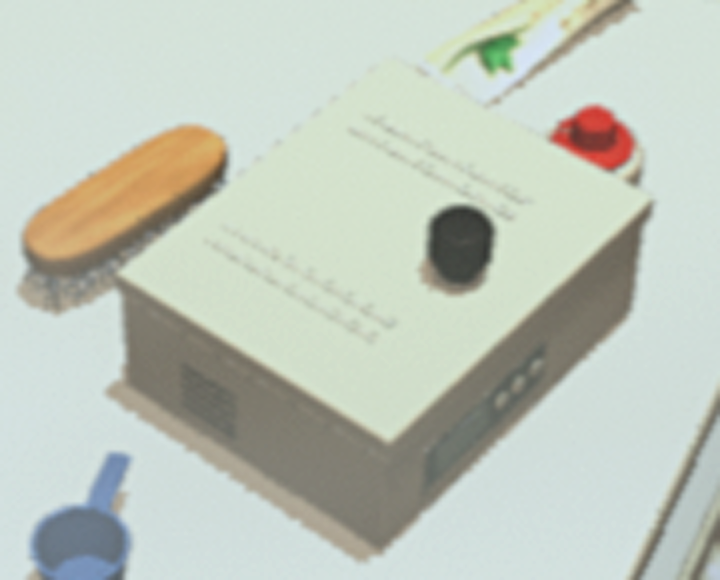

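The crops give these pixels. Top view: cover corners (283,213.8), (389.5,244.5), (367.5,330) and (257.5,298.3), with the knob top centre at (318.2,293). Scene view: knob top centre (365,236), and cover corners (347.5,290.8) and (413,231.2) at the front, (280,249.5) at the back left.

Run:
```python
from h import *
np.set_printoptions(precision=1,suppress=True)
P={}
for n,a,b in(("knobtop",(318.2,293),(365,236)),("FL",(257.5,298.3),(347.5,290.8)),("FR",(367.5,330),(413,231.2)),("BL",(283,213.8),(280,249.5))):
    P[n],g=tri(ray("top",*a),ray("scene",*b)); print(n,P[n],"gap",g)
C={n:atz("top",*c,99.5) for n,c in(("BL",(283,213.8)),("BR",(389.5,244.5)),("FR",(367.5,330)),("FL",(257.5,298.3)))}
print(C)
yv=[C["BL"]-C["BR"],C["FL"]-C["FR"]];xv=[C["BL"]-C["FL"],C["BR"]-C["FR"]]
print([np.linalg.norm(v) for v in yv+xv])
print("yaw",[np.arctan2(-v[0],v[1]) for v in yv],[np.arctan2(v[1],v[0]) for v in xv])
yaw=np.mean([np.arctan2(-v[0],v[1]) for v in yv]+[np.arctan2(v[1],v[0]) for v in xv])
x=np.array([np.cos(yaw),np.sin(yaw),0]);y=np.array([-x[1],x[0],0])
c=np.mean(list(C.values()),0);k=P["knobtop"]
print("yaw",yaw,"centre",c,"knob rel (x,y)",(k-c)@x,(k-c)@y, "expected x ~ -50")
print("top z=137.5:",atz("top",318.2,293,137.5),atz("scene",365,236,137.5))
for n,c in(("timer",(408,296)),("scoop",(225,237)),("brush",(332,195)),("tube",(455,262))): print(n,atz("top",*c,40))
```

```text
knobtop [484.  173.3 137.2] gap 0.14662895649104307
FL [468.9 301.4  96.9] gap 2.3283167974196206
FR [406.8  65.1  90.9] gap 1.1389201571228966
BL [653.8 252.3  93.6] gap 1.0187794576497182
{'BL': array([653.4, 252.2,  99.5]), 'BR': array([590.8,  19. ,  99.5]), 'FR': array([407. ,  66.1,  99.5]), 'FL': array([470.1, 301.6,  99.5])}
[np.float64(241.4566325733042), np.float64(243.81570200667196), np.float64(189.84277519987978), np.float64(189.67347237187354)]
yaw [np.float64(-0.2623496580391354), np.float64(-0.26160318726203624)] [np.float64(-0.26318472827795625), np.float64(-0.25074804181388066)]
yaw -0.2594714038482522 centre [530.3 159.7  99.5] knob rel (x,y) -48.28070909404082 1.2245856893132778 expected x ~ -50
top z=137.5: [483.9 173.3 137.5] [483.9 173.6 137.5]
timer [479.3 -34.   40. ]
scoop [606.3 386.7  40. ]
brush [709.7 143.   40. ]
tube [ 558.9 -143.5   40. ]
```

Both views put the knob top at (484, 173.4, 137.3), against 137.5 given. The unit's yaw is -0.26, and the knob sits 48 mm in front of the unit's centre, against 50 given. I'll close the fingers along the hinge line so that the knob can pivot between the pads. That means a tool yaw of -0.26+π.

Create to.py:
```python
import sys
from h import *
x,y,z,w=map(float,sys.argv[1:5]); s=env.state(); M=R.from_euler('xyz',s["tcp_rot"]).as_matrix()
d=M.T@(np.array([x,y,z])-s["eef_pos"]); yaw=s["tcp_rot"][2]
print("tool shift",d.round(1),"turn",round(-(w-yaw),3),"yaw",round(yaw,3),"q6",s["joints"][5].round(3),"t",s["t"])
```

```text
(no output)
```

Request:
advance([
  {"sx":248, "sy":-132, "rz":-0.6, "jaw":1},
  {"sx":248, "sy":-132, "rz":-0.6, "jaw":1},
  {"sx":248, "sy":-132, "rz":-0.6, "jaw":1},
  {"sx":248, "sy":-132, "rz":-0.6, "jaw":1},
  {"sx":248, "sy":-132, "rz":-0.6, "jaw":1},
])

```text
t: 0.52
eef_pos: [330.0, -449.3, 214.4]
tcp_rot: [-3.141, -0.0, 0.901]
ft_force: [1.3, -0.2, -1.1]
opening: 1.0
grip_force: 0.0
```

```bash
python3 to.py 484 173.4 210 2.881;python3 to.py 400 -380 210 2.881
```

```text
tool shift [ 583.7 -266.     4.6] turn -1.98 yaw 0.901 q6 -0.386 t 0.5167
tool shift [97.8 11.8  4.4] turn -1.98 yaw 0.901 q6 -0.386 t 0.5167
```

Request:
advance([
  {"sx":200, "sy":-90, "sz":4, "rz":-0.6, "jaw":1},
  {"sx":200, "sy":-90, "sz":4, "rz":-0.6, "jaw":1},
  {"sx":200, "sy":-90, "sz":4, "rz":-0.6, "jaw":1},
  {"sx":200, "sy":-90, "sz":4, "rz":-0.6, "jaw":1},
  {"sx":200, "sy":-90, "sz":4, "rz":-0.6, "jaw":1},
])

```text
t: 0.93
eef_pos: [381.2, -247.3, 210.7]
tcp_rot: [-3.141, -0.0, 1.501]
ft_force: [0.9, -0.5, 0.0]
opening: 1.001
grip_force: 0.0
```

```bash
python3 to.py 484 173.4 210 2.881
```

```text
tool shift [426.8  73.2   0.7] turn -1.38 yaw 1.501 q6 -0.651 t 0.9333
```

Request:
advance([
  {"sx":205, "sy":35, "rz":-0.62, "jaw":1},
  {"sx":205, "sy":35, "rz":-0.62, "jaw":1},
  {"sx":205, "sy":35, "rz":-0.62, "jaw":1},
  {"sx":205, "sy":35, "rz":-0.62, "jaw":1},
  {"sx":205, "sy":35, "rz":-0.62, "jaw":1},
])

```text
t: 1.35
eef_pos: [431.7, -45.5, 210.9]
tcp_rot: [3.142, 0.0, 2.121]
ft_force: [0.4, -0.9, 0.2]
opening: 0.998
grip_force: 0.0
```

```bash
python3 to.py 484 173.4 210 2.881
```

```text
tool shift [159.3 159.    0.8] turn -0.76 yaw 2.121 q6 -0.807 t 1.35
```

Request:
advance([
  {"sx":145, "sy":145, "rz":-0.62, "jaw":1},
  {"sx":145, "sy":145, "rz":-0.62, "jaw":1},
  {"sx":145, "sy":145, "rz":-0.62, "jaw":1},
  {"sx":145, "sy":145, "rz":-0.62, "jaw":1},
  {"sx":145, "sy":145, "rz":-0.62, "jaw":1},
])

```text
t: 1.77
eef_pos: [480.8, 154.1, 210.7]
tcp_rot: [-3.142, -0.0, 2.742]
ft_force: [1.3, -0.7, 0.7]
opening: 1.001
grip_force: 0.0
```

Run:
```python
from h import *
import cv2
i=env.camera_info("wrist");p,d=env.read_camera("wrist");cv2.imwrite("pics/w1.png",p[:,:,::-1]);np.save("pics/w1.npy",d);print(i); np.save("pics/w1i.npy",i,allow_pickle=True)
```

```bash
python3 to.py 484 173.4 210 2.881
```

```text
{'vertical_fov': 59.75551176244671, 'cx': 314.3830338574034, 'cy': 242.63050493547456, 'origin': array([410.72518017, 183.03291897, 380.84490155]), 'attitude': array([ 2.87226822e+00, -5.01528211e-04,  1.17069367e+00])}
tool shift [ 3.9 14.4  0.8] turn -0.129 yaw 2.752 q6 -0.995 t 1.8167
```

View pics/w1.png

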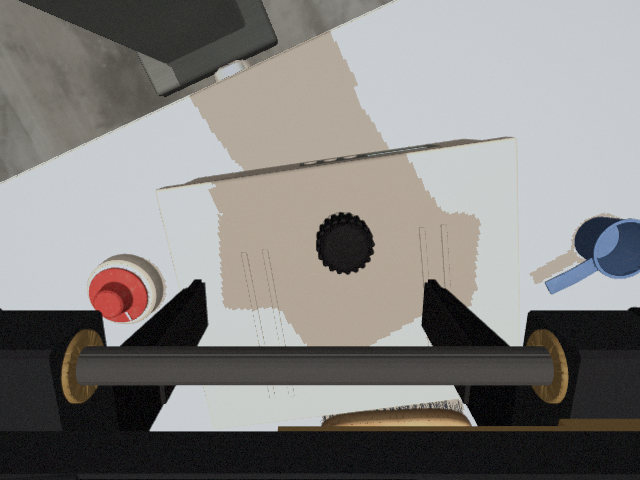

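The wrist view shows the knob top at (345,244), with the fingers straddling it to its left and right. The unit's front edge runs from (157,189) to (515,137).

Run:
```python
from h import *
i=np.load("pics/w1i.npy",allow_pickle=True).item();d=np.load("pics/w1.npy")
def Z(u,v,z):
    o,r=ray("wrist",u,v,i); return o+r*(z-o[2])/r[2]
o,r=ray("wrist",345,244,i); print(Z(345,244,137.5), o+r*d[244,345], tri(ray("top",318.2,293),(o,r)))
a,b=Z(157,189,99.5),Z(515,137,99.5);print(a,b,np.arctan2(-(b-a)[0],(b-a)[1]),np.linalg.norm(a-b))
```

```bash
python3 to.py 484 173.5 150 2.881
```

```text
[480.64572643 173.70241235 137.5       ] [480.4012678  173.73503399 138.35079088] (array([483.75797694, 173.15259868, 126.64614647]), np.float64(0.2675264188941224))
[406.36722057  69.74957791  99.5       ] [467.44038122 301.48846827  99.5       ] -0.257683837010068 239.65150585171975
tool shift [ 3.9 14.4 60.8] turn -0.129 yaw 2.752 q6 -0.995 t 1.8167
```

Request:
advance([
  {"sx":2.4, "sy":15, "sz":30, "rz":-0.125, "jaw":1},
  {"sx":2.4, "sy":15, "sz":60, "rz":-0.13, "jaw":1},
  {"sx":2.4, "sy":15, "sz":80, "rz":-0.13, "jaw":1},
  {"sx":2.4, "sy":15, "sz":80, "rz":-0.13, "jaw":1},
])

```text
t: 2.15
eef_pos: [482.7, 166.2, 127.3]
tcp_rot: [-3.139, -0.006, 2.865]
ft_force: [-0.0, -0.6, -0.7]
opening: 0.998
grip_force: 0.0
```

```bash
python3 to.py 482.5 173.5 109 2.882
```

```text
tool shift [ 2.1  7.1 18.3] turn -0.017 yaw 2.865 q6 -1.092 t 2.15
```

Request:
advance([
  {"jaw":1},
  {"jaw":1},
])

```text
t: 2.32
eef_pos: [485.1, 166.2, 131.8]
tcp_rot: [3.141, 0.001, 2.864]
ft_force: [-0.5, -0.8, -0.5]
opening: 1.003
grip_force: 0.0
```

```bash
python3 to.py 482.5 173.5 109 2.882
```

```text
tool shift [ 4.5  6.3 22.8] turn -0.018 yaw 2.864 q6 -1.092 t 2.3167
```

Request:
advance([
  {"sx":4.5, "sy":6.3, "sz":8, "rz":-0.018, "jaw":1},
  {"sx":4.5, "sy":6.3, "sz":16, "rz":-0.018, "jaw":1},
  {"sx":4.5, "sy":6.3, "sz":22.8, "rz":-0.018, "jaw":1},
  {"sx":4.5, "sy":6.3, "sz":22.8, "rz":-0.018, "jaw":1},
  {"sx":4.5, "sy":6.3, "sz":22.8, "rz":-0.018, "jaw":1},
])

```text
t: 2.73
eef_pos: [481.8, 173.5, 107.7]
tcp_rot: [-3.141, -0.001, 2.883]
ft_force: [0.1, -0.5, 0.1]
opening: 0.995
grip_force: 0.0
```

```bash
python3 to.py 482.5 173.5 109 2.882
```

```text
tool shift [-0.7  0.2 -1.3] turn 0.001 yaw 2.883 q6 -1.095 t 2.7333
```

Now close on the knob.

Request:
advance([
  {"jaw":0.5},
  {"jaw":0.3},
  {"jaw":0.2},
  {"jaw":0.1},
  {"jaw":0},
])

```text
t: 3.15
eef_pos: [482.0, 173.6, 108.1]
tcp_rot: [-3.142, 0.0, 2.883]
ft_force: [-1.0, 0.7, -0.7]
opening: 0.708
grip_force: 0.0
```

Request:
advance([
  {"jaw":0},
  {"jaw":0},
  {"jaw":0},
])

```text
t: 3.4
eef_pos: [481.9, 173.6, 108.0]
tcp_rot: [-3.142, 0.0, 2.883]
ft_force: [-0.1, 0.4, 0.0]
opening: 0.499
grip_force: 0.0
```

```bash
python3 to.py 482.5 173.5 109 2.882
```

```text
tool shift [-0.6  0.1 -1. ] turn 0.001 yaw 2.883 q6 -1.095 t 3.4
```

Request:
advance([
  {"jaw":0},
  {"jaw":0},
  {"jaw":0},
  {"jaw":0},
  {"jaw":0},
])

```text
t: 3.82
eef_pos: [482.0, 173.6, 108.0]
tcp_rot: [3.142, 0.0, 2.883]
ft_force: [1.3, 1.5, 0.5]
opening: 0.374
grip_force: 30.0
```

```bash
python3 to.py 482.5 173.5 109 2.882
```

```text
tool shift [-0.6  0.  -1. ] turn 0.001 yaw 2.883 q6 -1.095 t 3.8167
```

The fingers stopped at 35.5 mm, which matches the 36 mm knob. Now a light trial pull.

Request:
advance([
  {"sz":-0.5, "jaw":0},
  {"sz":-1, "jaw":0},
  {"sz":-1.5, "jaw":0},
  {"sz":-2, "jaw":0},
  {"sz":-2, "jaw":0},
])

```text
t: 4.23
eef_pos: [482.3, 173.5, 110.0]
tcp_rot: [3.141, 0.001, 2.883]
ft_force: [4.5, 0.3, -5.2]
opening: 0.375
grip_force: 30.0
```

Request:
advance([
  {"sz":-0.5, "jaw":0},
  {"sz":-1, "jaw":0},
  {"sz":-1, "jaw":0},
])

```text
t: 4.48
eef_pos: [482.6, 173.5, 111.0]
tcp_rot: [3.141, 0.001, 2.883]
ft_force: [6.2, -0.4, -6.5]
opening: 0.371
grip_force: 30.0
```

Request:
advance([
  {"sz":-0.3, "jaw":0},
  {"sz":-0.6, "jaw":0},
  {"sz":-0.6, "jaw":0},
])

```text
t: 4.73
eef_pos: [482.7, 173.5, 111.6]
tcp_rot: [3.141, 0.001, 2.883]
ft_force: [8.4, -1.0, -5.9]
opening: 0.373
grip_force: 30.0
```

Request:
advance([
  {"sx":-0.6, "jaw":0},
  {"sx":-1.2, "jaw":0},
  {"sx":-1.2, "jaw":0},
])

```text
t: 4.98
eef_pos: [482.7, 173.4, 111.4]
tcp_rot: [-3.141, -0.001, 2.883]
ft_force: [1.8, 2.9, -5.5]
opening: 0.373
grip_force: 30.0
```

Request:
advance([
  {"sx":-0.2, "sz":-0.4, "jaw":0},
  {"sx":-0.3, "sz":-0.8, "jaw":0},
  {"sx":-0.3, "sz":-0.8, "jaw":0},
])

```text
t: 5.23
eef_pos: [483.1, 173.3, 112.4]
tcp_rot: [-3.141, -0.001, 2.883]
ft_force: [0.6, 3.4, -4.2]
opening: 0.371
grip_force: 30.0
```

It has come up 4.4 mm at about 4 N with no firm stop, which is more than the 3 mm of play. I'll go on carefully along the arc.

Request:
advance([
  {"sx":-0.3, "sz":-1, "jaw":0},
  {"sx":-0.6, "sz":-2, "jaw":0},
  {"sx":-0.6, "sz":-2, "jaw":0},
])

```text
t: 5.48
eef_pos: [483.8, 173.1, 114.6]
tcp_rot: [-3.141, -0.0, 2.883]
ft_force: [-0.4, 5.1, -5.3]
opening: 0.374
grip_force: 30.0
```

Request:
advance([
  {"sx":-0.3, "sz":-1, "jaw":0},
  {"sx":-0.6, "sz":-2, "jaw":0},
  {"sx":-1, "sz":-3, "jaw":0},
  {"sx":-1, "sz":-3, "jaw":0},
])

```text
t: 5.82
eef_pos: [485.0, 172.8, 117.6]
tcp_rot: [-3.142, 0.0, 2.883]
ft_force: [1.0, 4.5, -4.9]
opening: 0.378
grip_force: 30.0
```

Request:
advance([
  {"sx":-1.7, "sz":-4, "jaw":0},
  {"sx":-3.5, "sz":-8, "jaw":0},
  {"sx":-5.2, "sz":-12, "jaw":0},
  {"sx":-7, "sz":-15.5, "jaw":0},
  {"sx":-8.9, "sz":-19, "jaw":0},
])

```text
t: 6.23
eef_pos: [493.6, 170.5, 136.7]
tcp_rot: [-3.142, -0.0, 2.883]
ft_force: [1.1, 4.6, -5.1]
opening: 0.373
grip_force: 30.0
```

Request:
advance([
  {"jaw":0},
])

```text
t: 6.32
eef_pos: [493.8, 170.4, 137.1]
tcp_rot: [3.141, 0.001, 2.883]
ft_force: [-0.3, 5.1, -4.9]
opening: 0.37
grip_force: 30.0
```

Run:
```python
from h import *
import cv2
p,d=env.read_camera("scene");c=cv2.resize(p[160:325,250:430,::-1],None,fx=3.5,fy=3.5,interpolation=2);cv2.imwrite("pics/s2.png",cv2.convertScaleAbs(c,alpha=1.3))
```

```text
(no output)
```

View pics/s2.png

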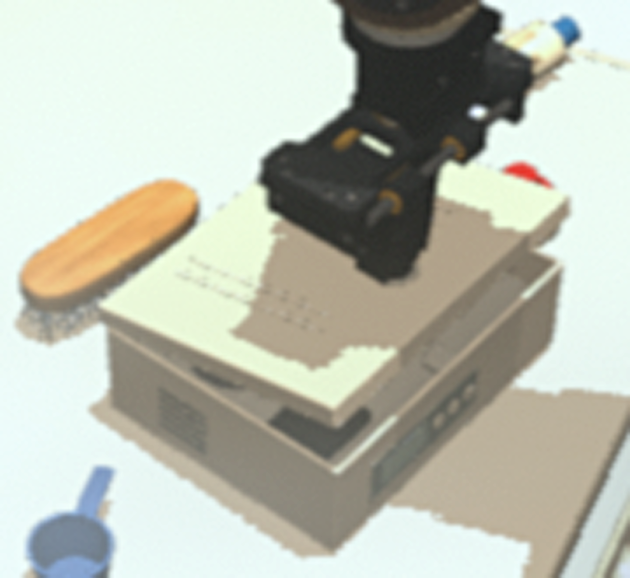

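The picture shows the cover clear of the body, its front edge lifted at about (330,410) in the crop. The latch was free, so no turn is needed. I'll continue the arc.

Request:
advance([
  {"sx":-4, "sz":-6.5, "jaw":0},
  {"sx":-8.2, "sz":-13, "jaw":0},
  {"sx":-12.7, "sz":-19.4, "jaw":0},
  {"sx":-17.5, "sz":-25.6, "jaw":0},
  {"sx":-17.5, "sz":-25.6, "jaw":0},
])

```text
t: 6.78
eef_pos: [511.0, 165.9, 162.8]
tcp_rot: [3.141, 0.001, 2.883]
ft_force: [-1.6, 5.5, -2.0]
opening: 0.375
grip_force: 30.0
```

Request:
advance([
  {"sx":-5.2, "sz":-5.6, "jaw":0},
  {"sx":-10.7, "sz":-11.2, "jaw":0},
  {"sx":-16.4, "sz":-16.5, "jaw":0},
  {"sx":-22.3, "sz":-21.6, "jaw":0},
  {"sx":-22.3, "sz":-21.6, "jaw":0},
])

```text
t: 7.2
eef_pos: [532.3, 160.3, 184.0]
tcp_rot: [3.141, 0.0, 2.882]
ft_force: [-2.6, 5.2, -1.2]
opening: 0.374
grip_force: 30.0
```

Request:
advance([
  {"sx":-6.2, "sz":-4.5, "jaw":0},
  {"sx":-12.6, "sz":-8.8, "jaw":0},
  {"sx":-19.2, "sz":-12.9, "jaw":0},
  {"sx":-26.1, "sz":-16.8, "jaw":0},
  {"sx":-26.1, "sz":-16.8, "jaw":0},
])

```text
t: 7.62
eef_pos: [557.7, 153.7, 200.6]
tcp_rot: [3.141, 0.001, 2.883]
ft_force: [-2.1, 4.8, 0.7]
opening: 0.372
grip_force: 30.0
```

Request:
advance([
  {"sx":-7, "sz":-3.2, "jaw":0},
  {"sx":-14.2, "sz":-6.1, "jaw":0},
  {"sx":-21.5, "sz":-8.8, "jaw":0},
  {"sx":-29, "sz":-11.2, "jaw":0},
  {"sx":-29, "sz":-11.2, "jaw":0},
])

```text
t: 8.03
eef_pos: [585.8, 146.3, 211.7]
tcp_rot: [3.141, 0.001, 2.883]
ft_force: [-0.6, 5.4, 1.9]
opening: 0.374
grip_force: 30.0
```

To θ≈1.12: a further 18 mm back and 3.9 mm up.

Request:
advance([
  {"sx":-6, "sz":-1.5, "jaw":0},
  {"sx":-12, "sz":-2.8, "jaw":0},
  {"sx":-18, "sz":-3.9, "jaw":0},
  {"sx":-18, "sz":-3.9, "jaw":0},
  {"sx":-18, "sz":-3.9, "jaw":0},
])

```text
t: 8.45
eef_pos: [602.3, 141.9, 215.4]
tcp_rot: [3.141, 0.0, 2.883]
ft_force: [-1.2, 6.4, 3.0]
opening: 0.369
grip_force: 30.0
```

Request:
advance([
  {"jaw":0},
  {"jaw":0},
  {"jaw":0},
  {"jaw":0},
])

```text
t: 8.78
eef_pos: [602.0, 142.0, 215.3]
tcp_rot: [3.141, 0.0, 2.883]
ft_force: [-0.9, 5.9, 2.4]
opening: 0.372
grip_force: 30.0
```

Run:
```python
from h import *
import cv2
p,d=env.read_camera("scene");c=cv2.resize(p[130:325,230:450,::-1],None,fx=3,fy=3,interpolation=2);cv2.imwrite("pics/s3.png",cv2.convertScaleAbs(c,alpha=1.3))
```

```text
(no output)
```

View pics/s3.png

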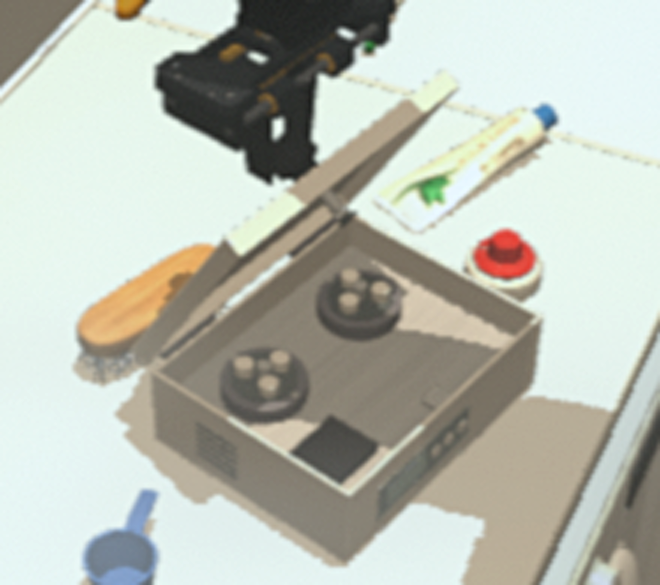

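The cover stands open with the pump tops visible at crop (265,385) and (360,300). The fingers hold the knob, and the surrounding things look unmoved. The TCP has gone 124 mm back and 107 mm up, which on the arc is θ≈1.11 rad.

```bash
python3 -c "
from cell import env
print(env.job_done())"
```

```text
the job is handed in; nothing more can be done
None
```

The trial pull showed the latch was free, so I didn't turn the knob; the cover is now held open by the knob at about 1.1 rad (64°), worked out from the tool's travel, the things round the unit looked unmoved in the last picture, and the job is handed in (no verdict came back).

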